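# Hang up the reset-hole cover and hold the recessed reset button down

## Task

The white-topped control unit has a red reset button at the bottom of a narrow hole in its top, hidden under a yellow cover. Lift the cover off by its lug, hang it by its eye on the peg of the steel hook stand and let go of it; only then take the orange-handled stylus out of its block, reach its tip down through the hole and gently press the reset button fully down. Finish while still gripping the stylus and holding the button down, with the cover still hanging on the peg; do not disturb the jar, sample bottle, beaker and vials that stand around.

Things in the scene. Friction and masses are not known exactly. Their poses are not given: they have to be found in the camera images.
- unit: control unit, fixed for the run: grey base and white top, 150 mm (its x) by 190 mm (its y), white top face 72 mm above the worktop; origin on the worktop under its middle; display and dials on its -x face
- reset_hole (a point): centre of the mouth of the reset hole, on the top of a raised black collar (30 mm across, 4 mm high, mouth 76 mm above the worktop). The straight vertical hole is 16 mm across; the button's top lies 28 mm below the mouth. At the start the yellow cover lies on the collar
- reset_button (a joint): red reset button at the bottom of the hole, 14 mm across: travel downward in m, 0 = up, 0.006 = fully down on its stop; spring, about 2 N to start and 6.5 N fully down
- cover_grip (a point): yellow cover, 60 g: centre of the part of its upright lug above the eye (where to grip), 63 mm above the underside of the disc. The cover is a disc 44 mm across and 5 mm thick (with a spigot 11 mm across that reaches 6 mm down into the hole) carrying an upright flat lug 8 mm thick (along the cover's x), 32 mm wide (along its y) whose top is 82 mm above the disc's underside; z up
- cover_eye (a point): centre of the eye through the yellow cover's lug: round, 20 mm across, axis along the cover's x, 34 mm above the disc's underside and 29 mm below cover_grip; same axes as the cover. The lug is solid from 44 to 82 mm above the disc's underside
- hook_stand: steel hook stand, fixed for the run: round foot 72 mm across, origin at the centre of the foot's underside; an upright 8 mm round rod over the origin bends at the top into the peg, which points along the stand's -x and climbs slightly outward
- peg_tip (a point): outer end of the peg's axis: 62 mm out from the upright along the stand's -x, 140 mm above the worktop; the peg is a plain round rod 8 mm thick with a rounded end that sticks 4 mm beyond this point
- peg_root (a point): inner end of the peg's axis, where it joins the upright: 8 mm out from the upright, 130 mm above the worktop; nothing stands higher than the peg there
- block: blue stylus block, fixed for the run, 64 by 64 mm, 50 mm high, origin on the worktop under its middle; in its middle a vertical hole 9.5 mm across in which the stylus stands
- stylus_mid (a point): stylus, 40 g, half-way up its axis, 67 mm above its tip; stands upright in the block at the start, its axis along its own z. Round orange handle 16 mm thick from 48 to 130 mm above the tip, an 18 mm shoulder at 42 to 48 mm above the tip that rests on the block, below it a steel rod 6 mm thick and 42 mm long; total length 134 mm
- stylus_tip (a point): centre of the stylus's flat lower end
- beaker: clear plastic beaker, bystander, 90 mm across, 104 mm high, origin at its underside
- sample: white sample bottle, bystander, 58 mm across, 112 mm high, origin at its underside
- jar: white jar with red lid, bystander, 52 mm across, 60 mm high, origin at its underside
- vial_white: small vial with white cap, bystander, 25 mm across, 55 mm high, origin at its underside
- vial_blue: small vial with blue cap, bystander, 25 mm across, 55 mm high, origin at its underside

How it is judged (in metres and radians):
On the way, in this order (a step that is already met when the one before it is completed fails the run):
1. the cover hangs by its eye on the peg, let go and still (x of cover_eye in the frame of hook_stand between -0.06 and -0.012 m and y of cover_eye in the frame of hook_stand between -0.008 and 0.008 m and z of cover_eye in the frame of hook_stand between 0.112 and 0.14 m and angle between cover_eye's own z axis and vertical below 0.4 rad and contact force between cover and hook_stand above 0.1 N and contact force between cover and the fingers below 0.05 N and contact force between cover and the arm below 0.05 N and linear speed of cover below 0.05 m/s), for 0.2 s.
2. the stylus is lifted out of its block, in the gripper (contact force between stylus and the fingers above 1 N and z of stylus_tip in the frame of block above 0.055 m), for 0.1 s.
At the end, for the whole second after the job is handed in: button at least 4.5 of 6 mm down, pushed with over 2 N by the stylus tip in the hole, stylus gripped by the fingers; cover still and untouched, hanging upright (0.4 rad) with its eye round the peg, within 8 mm sideways of the peg's axis and 12 to 60 mm out from the upright (all of step 1 and value of joint reset_button above 0.0045 m and contact force between stylus and reset_button above 2 N and contact force between stylus and the fingers above 1 N and z of stylus_tip in the frame of reset_hole below -0.028 m and horizontal distance between stylus_tip and reset_hole below 0.01 m); the arm keeps its last pose, push and grip.
It fails at once if a bystander is moved by more than 30 mm or knocked over (distance of any of beaker, sample, jar, vial_white, vial_blue from where it was at the start of the episode above 0.03 m or angle between any of beaker, sample, jar, vial_white, vial_blue's own z axis and vertical above 0.5 rad).
It fails at once if the button is pressed with more than 25 N (contact force between stylus and reset_button above 25 N).
It fails at once if the button is pressed while the cover is not on the peg (value of joint reset_button above 0.003 m and not (x of cover_eye in the frame of hook_stand between -0.06 and -0.012 m and y of cover_eye in the frame of hook_stand between -0.008 and 0.008 m and z of cover_eye in the frame of hook_stand between 0.112 and 0.14 m)).
It also fails if it takes over 51 s, if anything falls off the work surface, if the arm or the gripper's body presses on something with over 40 N, if the wrist force passes 120 N, or if a joint passes its speed limit or range.

## Robot

A 7-joint arm with a two-finger parallel gripper is mounted at the origin on a cart in front of the work surface, level with it; the furniture and walls round the work are solid. World frame = base frame: x ahead of the robot, y to its left, z up, the work surface at z = 0. Lengths are in mm, angles in rad, forces in N, time in s.
With the tool pointing down it reaches from about 425 to 825 mm from the base axis. Payload 3.6 kg.
Tool frame: the origin (TCP) lies between the finger pads; the fingertips stand 19 mm ahead of it and the grasp point (between the pads) is the TCP; z points along the fingers, y is the line along which they close (so a half turn about z gives the same grasp; the last joint's range is limited). The gripper opens to 85 mm and grips with 20 to 120 N. Pads are 22 mm wide; open, the fingers measure 114 mm over their backs; the gripper's body (76 mm by 85 mm) begins 54 mm behind the grasp point. The pads swing forward as they close: fully open they stand 13 mm farther back than shut.
Start: joints at [-1.214, 0.615, -0.013, 1.423, 0.008, 1.103, -0.04], TCP at [242.754, 602.938, 250.297] pointing down, gripper open.
Joint ranges: [-3.12, 3.12], [-0.3, 2.06], [-1.34, 1.32], [0.26, 2.42], [-1.36, 4.5], [0.01, 1.98], [-2.84, 2.84]. Speed limits (rad/s): [2.79, 2.79, 3.14, 3.14, 3.14, 3.14, 3.14].

## Interface

Orientations are given as a unit quaternion [x, y, z, w].
In Python, from plant import * gives the robot as it stands. The module is installed in compiled form; this text tells all that it offers.
- The arm moves only by the tool apply_moves, never from a script. Its arguments are lists of equal length, an entry for each row: "slide": the shift along the tool's x, y, z in m, a list of three; "turn": the turn, a rotation vector about the tool's x, y, z in rad, a list of three. In form: {"slide": [[dx, dy, dz], ...], "turn": [[ax, ay, az], ...]}. A call has 1 to 8 rows; each row shifts and turns the commanded pose from where the row before left it, along the tool's axes as they then stand; what a row does not reach is not made up. A row lasts 1/10 s, in which the tool goes at most 50 mm and 8.59 degrees, less where a joint would pass 70% of its speed; a pose out of reach is approached as far as the arm can. A call with a gripper value outside its range is refused whole. "hand" is the finger opening in m, from 0 to 0.0854, set as the call begins (left out, the last holds). The fingers move at their own pace and stop on an object; the grip force is fixed at half the most. Time passes only in rows, so rows that do not move let the fingers close. It gives the time, the measured TCP pose, the force and the opening at its end, in the units of the state.
- get_state(): the state, without advancing time (a new reading comes with each control period).
- capture(name): name is "side" or "top"; returns a dict with "image" (480x640x3 uint8, red, green, blue), "fx", "fy", "cx", "cy" (pixels), "T" (4x4, takes a point from camera to world coordinates). Camera axes: x right, y down, z forward; pixel columns grow to the right and rows downward; lengths in mm; the calibration is good to about 2 mm. A picture is of the moment at which its call begins. There is no depth.
- finish_job(): hands the job in, once; it reports no verdict.
Trained networks look in the newest picture that a camera, given by its name, has taken for a name from the list of things; names that differ only in an ending like _2 or _b are one class to them, and where a whole thing is asked for, a point or a joint stands for the part that bears it (a point fixed in the world has none). Each returns a list of dicts, best first, with "confidence" (0 to 1); they miss things now and then, are a little off and sometimes report something else, mostly with a low value. They report only what shows in the picture. A call takes as long as a camera call.
- regions_of(camera, thing): "region" (480x640 bool, what is visible of it) and "uv" ([column, row] in pixels, amid what is visible of it).
- mark_of(camera, thing): "uv" ([column, row] in pixels: a listed point, or the origin of a listed thing).
The state is a dict: "time": time; "qpos": joint angles; "dq": joint speeds; "joint_efforts": joint torques, N m; "ee_pos": TCP position; "ee_rot": TCP orientation; "contact_force": force on the tool from outside, world axes, zero at the start; "wrist_torque": the same for the moment, N m; "gripper_width": finger opening in mm.
Only numpy, scipy, OpenCV 4.12 (cv2) and the standard library are available. Lean on these libraries where they do the work, as an engineer would, in place of code of your own. Each camera call takes 0.05 s, during which the arm holds its last target. There are 200 camera calls.

## Working session

There is one attempt and no reset: what is moved stays moved. The work goes in short steps, Python scripts to look and compute and a tool call to move; the robot and the scene stay as the last step left them, time stands still between calls to the robot, and variables do not carry over. Pictures are saved under pics/ and viewed, on a budget of 10 in all, crops included, one or two more only if the job needs it, and the job is handed in when it is done.

Besides the shell and the picture viewer there is one more tool, called after "Request:" in YAML: its name, and indented under it one key for each argument. apply_moves: Moves the arm, as the interface text tells. Its arguments: {"type":"object","properties":{"slide":{"type":"array"},"turn":{"type":"array"},"hand":{"type":"number"}},"required":["slide","turn"]}

```bash
mkdir -p pics; cat > h.py <<'E'
from plant import *
import numpy as np, cv2
from scipy.spatial.transform import Rotation as R
def ray(c,uv):
    T=np.array(c["T"]);d=np.array([(uv[0]-c["cx"])/c["fx"],(uv[1]-c["cy"])/c["fy"],1.])
    d=T[:3,:3]@d;return T[:3,3],d/np.linalg.norm(d)
def atz(c,uv,z):
    o,d=ray(c,uv);return o+d*(z-o[2])/d[2]
def tri(c1,u1,c2,u2):
    o1,d1=ray(c1,u1);o2,d2=ray(c2,u2)
    s=np.linalg.lstsq(np.c_[d1,-d2],o2-o1,rcond=None)[0]
    a=o1+s[0]*d1;b=o2+s[1]*d2;return (a+b)/2,np.linalg.norm(a-b)
def proj(c,p):
    T=np.array(c["T"]);q=T[:3,:3].T@(np.array(p)-T[:3,3]);return np.array([c["fx"]*q[0]/q[2]+c["cx"],c["fy"]*q[1]/q[2]+c["cy"]])
def save(c,n): cv2.imwrite("pics/"+n,cv2.cvtColor(c["image"],cv2.COLOR_RGB2BGR))
E
cat > m.py <<'E'
from h import *
np.set_printoptions(precision=1,suppress=True)
s=capture("side");t=capture("top");save(s,"s1.png");save(t,"t1.png")
print(np.array(s["T"])[:3],np.array(t["T"])[:3],s["fx"],t["fx"])
Z=dict(cover_grip=135,cover_eye=106,peg_tip=140,peg_root=130,stylus_mid=75,reset_hole=76,unit=0,block=0,hook_stand=0,beaker=0,sample=0,jar=0,vial_white=0,vial_blue=0)
Z["stylus_mid"]=75
for n in Z:
    a=mark_of("side",n);b=mark_of("top",n)
    o=[n]
    for c,m in((s,a),(t,b)):
        for k in m[:2]: o+=[np.round(k["uv"]),round(k["confidence"],2),atz(c,k["uv"],Z[n])]
        o+=["|"]
    if a and b:o+=list(tri(s,a[0]["uv"],t,b[0]["uv"]))
    print(*o)
st=get_state();print(st["time"],st["ee_pos"],st["ee_rot"],R.from_quat(st["ee_rot"]).as_matrix())
E
python3 m.py
```

```text
[[ -0.9  -0.2   0.3 258.4]
 [ -0.3   0.5  -0.8 908.1]
 [  0.   -0.8  -0.6 755. ]] [[  -0.    -1.     0.2  193. ]
 [  -1.     0.    -0.    -2.8]
 [   0.    -0.2   -1.  1832. ]] 463.67743379724635 573.9630460987864
cover_grip [344. 226.] 0.69 [479.6  15.1 135. ] [394. 226.] 0.3 [366.4 -27.  135. ] | [318. 251.] 0.67 [479.3  22.7 135. ] | [478.1  22.5 140.2] 0.6114782597401545
cover_eye [344. 240.] 0.76 [472.4  31.  106. ] [350. 188.] 0.46 [ 527.8 -217.6  106. ] | [319. 252.] 0.68 [482.3  19.4 106. ] [407. 239.] 0.56 [ 520.6 -249.9  106. ] | [479.5  19.1  97.5] 8.343704989581603
peg_tip [298. 294.] 0.82 [495.6 280.7 140. ] | [237. 244.] 0.65 [500.6 264.7 140. ] | [502.  266.6 126.2] 2.200317547348125
peg_root [274. 289.] 0.81 [550.8 272.2 130. ] | [242. 233.] 0.72 [537.7 250.7 130. ] [235. 227.] 0.69 [557.  273.5 130. ] | [549.6 255.4 113.4] 17.079438242919785
stylus_mid [351. 192.] 0.68 [ 531.6 -251.9   75. ] | [412. 236.] 0.56 [ 537.2 -272.5   75. ] | [ 538.4 -274.7   61.8] 2.7869380316969563
reset_hole [343. 251.] 0.96 [472.8  32.4  76. ] | [316. 252.] 0.92 [485.5  27.6  76. ] | [480
[... 753 characters left out ...]
[ 354.5 -394.6    0. ] [396. 231.] 0.47 [ 379.  -210.5    0. ] | [243. 232.] 0.34 [566.3 267.6   0. ] | [398.1 213.7 372.2] 181.16349861194516
jar [244. 282.] 0.8 [691.8 141.3   0. ] | [283. 193.] 0.55 [696.5 137.3   0. ] | [695.9 137.1  -4. ] 3.3039373548456608
vial_white [361. 329.] 0.83 [380.8 196.3   0. ] | [263. 284.] 0.62 [395.5 199.7   0. ] | [387.8 198.9   3.2] 14.772674234931266
vial_blue [396. 226.] 0.51 [ 385.5 -232.2    0. ] [345. 428.] 0.31 [348.8 437.1   0. ] | [400. 287.] 0.55 [ 384.1 -240.5    0. ] [324. 256.] 0.5 [485.9   3.1   0. ] | [ 385.6 -241.2   -6. ] 1.7885329812958988
1.5 [242.8 602.9 250.3] [ 0.2  1.  -0.  -0. ] [[-0.9  0.4 -0. ]
 [ 0.4  0.9 -0. ]
 [ 0.  -0.  -1. ]]
```

```bash
python3 - <<'E'
import cv2
s=cv2.imread("pics/s1.png");t=cv2.imread("pics/t1.png")
cv2.imwrite("pics/s1c.png",cv2.resize(s[150:390,200:460],None,fx=2.5,fy=2.5,interpolation=2)[:600])
cv2.imwrite("pics/t1c.png",cv2.resize(t[180:330,170:430],None,fx=3,fy=3,interpolation=2))
E
```

```text
(no output)
```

View pics/s1c.png

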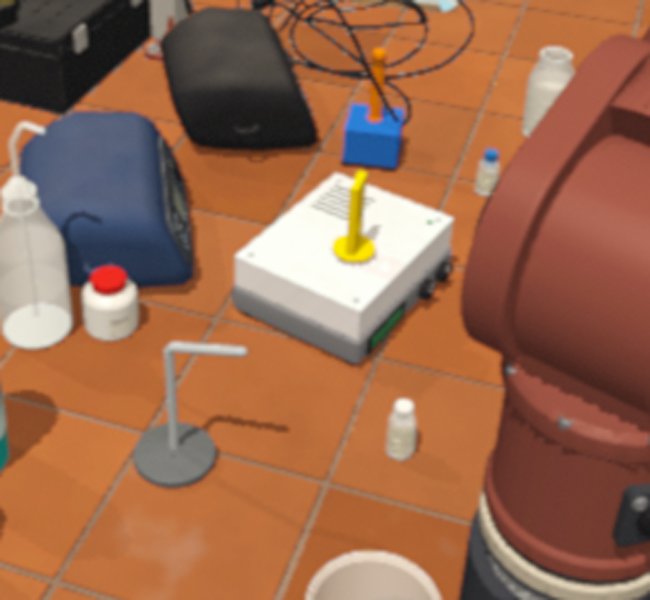

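View pics/t1c.png

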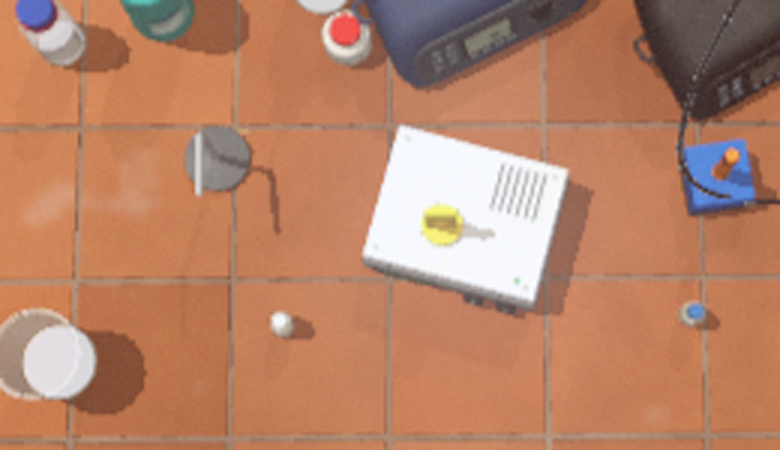

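The crops show the cover on the unit at about (344,240) side and (317,254) top. The lug is edge-on in the side view. The peg points towards world -x, and the stylus is in its block near (412,236) top. A black cable runs past the block. Next I'll fit silhouettes for accurate positions and yaws.

```bash
cat >> h.py <<'E'
from scipy.optimize import minimize
def cyl(r,z0,z1,c=(0,0)):
    a=np.linspace(0,2*np.pi,24,endpoint=False);return np.array([[c[0]+r*np.cos(t),c[1]+r*np.sin(t),z] for z in(z0,z1) for t in a])
def box(x,y,z0,z1):return np.array([[i*x/2,j*y/2,z] for i in(-1,1) for j in(-1,1) for z in(z0,z1)],float)
def rod(p,q,r):return np.vstack([np.array(e)+r*np.array(v) for e in(p,q) for v in np.vstack([np.eye(3),-np.eye(3),cyl(1,0,0)[:, [2,0,1]]])])
COVER=[cyl(22,0,5),box(8,32,0,82)]
HOOK=[cyl(36,0,7),rod([0,0,5],[0,0,128],4),rod([0,0,129],[-66,0,140.5],4)]
STY=[cyl(8,48,130),cyl(9,42,48)]
def sil(c,parts,p,z,box_,k=6):
    x0,y0,x1,y1=box_;m=np.zeros(((y1-y0)*k,(x1-x0)*k),np.uint8);Rz=R.from_euler('z',p[2]).as_matrix()
    T=np.array(c["T"])
    for P in parts:
        q=(P@Rz.T+[p[0],p[1],z]-T[:3,3])@T[:3,:3];u=np.c_[c["fx"]*q[:,0]/q[:,2]+c["cx"],c["fy"]*q[:,1]/q[:,2]+c["cy"]]
        h=cv2.convexHull((((u+.5-[x0,y0])*k-.5)*16).astype(np.int32)[:,None]);cv2.fillConvexPoly(m,h,255,cv2.LINE_AA,4)
    return cv2.resize(m,(x1-x0,y1-y0),interpolation=cv2.INTER_AREA)/255.
def fit(views,parts,p0,z,step=(5,5,.15)):
    """views: list of (cam, soft mask)"""
    B=[]
    for c,m in views:
        ys,xs=np.where(m>.5);B.append((max(xs.min()-12,0),max(ys.min()-12,0),min(xs.max()+12,640),min(ys.max()+12,480)))
    f=lambda p:sum(((sil(c,parts,p,z,b)-m[b[1]:b[3],b[0]:b[2]])**2).sum() for (c,m),b in zip(views,B))
    s=np.array([p0]+[np.array(p0)+np.eye(3)[i]*step[i] for i in range(3)])
    r=minimize(f,p0,method="Nelder-Mead",options=dict(initial_simplex=s,xatol=.02,fatol=.01));return r.x,r.fun/sum(m.sum() for _,m in views)
def yellow(c):
    h=cv2.cvtColor(c["image"],cv2.COLOR_RGB2HSV).astype(int);return ((h[...,0]>22)&(h[...,0]<36)&(h[...,1]>150)&(h[...,2]>60)).astype(float)
E
cat > f.py <<'E'
from h import *
np.set_printoptions(precision=2,suppress=True)
s=capture("side");t=capture("top")
def near(m,uv,r=60):
    k=np.zeros_like(m);x,y=map(int,uv);k[max(y-r,0):y+r,max(x-r,0):x+r]=1;return m*k
ys,yt=near(yellow(s),(344,235),35),near(yellow(t),(318,252),20)
print(ys.sum(),yt.sum())
for v in([(s,ys)],[(t,yt)],[(s,ys),(t,yt)]):
  for a in(-.2,.2): print("cover",*fit(v,COVER,[479,22,a],76))
def reg(cam,c,n,uv):
    r=[x for x in regions_of(cam,n) if x["region"].any() and np.linalg.norm(np.array(x["uv"])-uv)<25]
    return r[0]["region"].astype(float) if r else None
for n,P,uvs,uvt,p0,z in(("hook_stand",HOOK,(275,315),(240,233),[568,267,0.],0),("unit",[box(150,190,0,72)],(338,258),(325,250),[497,0,-.2],0),("stylus_mid",STY,(351,185),(412,236),[538,-266,0.],8),("block",[box(64,64,0,50)],(350,205),(409,239),[536,-265,0.1],0)):
    a,b=reg("side",s,n,uvs),reg("top",t,n,uvt)
    V=[(s,a)]*(a is not None),[(t,b)]*(b is not None)
    for v in V+(V[0]+V[1],):
        if v: print(n,len(v),[m.sum() for _,m in v],*fit(v,P,p0,z))
print(get_state()["time"])
E
python3 f.py
```

```text
248.0 0.0
cover [479.48  27.84   0.18] 0.18816912849896444
cover [479.55  27.85   0.19] 0.18807425183862286Traceback (most recent call last):
  File "f.py", line 9, in <module>
    for a in(-.2,.2): print("cover",*fit(v,COVER,[479,22,a],76))
                                     ~~~^^^^^^^^^^^^^^^^^^^^^^^
  File "h.py", line 35, in fit
    ys,xs=np.where(m>.5);B.append((max(xs.min()-12,0),max(ys.min()-12,0),min(xs.max()+12,640),min(ys.max()+12,480)))
                                       ~~~~~~^^
    return umr_minimum(a, axis, None, out, keepdims, initial, where)
ValueError: zero-size array to reduction operation minimum which has no identity
```

```bash
sed -i 's/(h\[...,1\]>150)/(h[...,1]>85)/; s/>22)&/>18)\&/' h.py; python3 - <<'E'
from h import *
t=cv2.cvtColor(cv2.imread("pics/t1.png"),cv2.COLOR_BGR2HSV);print(t[246:262:2,308:328:3].tolist())
E
python3 f.py
```

```text
[[[113, 8, 255], [116, 8, 255], [116, 8, 255], [111, 7, 255], [113, 8, 255], [113, 8, 255], [113, 8, 255]], [[113, 8, 255], [113, 8, 255], [31, 40, 247], [30, 69, 247], [30, 26, 247], [113, 8, 255], [116, 8, 255]], [[116, 8, 255], [31, 59, 247], [30, 123, 247], [30, 123, 246], [30, 122, 247], [100, 3, 246], [113, 8, 255]], [[113, 8, 255], [28, 90, 218], [25, 125, 185], [25, 120, 187], [25, 123, 187], [28, 111, 239], [113, 8, 255]], [[116, 8, 255], [29, 121, 229], [21, 128, 183], [22, 127, 193], [21, 121, 166], [27, 130, 226], [165, 2, 224]], [[116, 8, 255], [29, 108, 247], [28, 126, 230], [22, 129, 195], [22, 129, 196], [23, 130, 219], [10, 15, 208]], [[113, 8, 255], [29, 53, 245], [29, 124, 246], [28, 125, 247], [27, 129, 235], [19, 52, 202], [10, 15, 209]], [[116, 7, 255], [90, 2, 249], [29, 113, 245], [29, 126, 246], [27, 102, 236], [130, 3, 234], [111, 7, 254]]]
304.0 136.0
cover [479.34  28.64   0.07] 0.08386106558206359
cover [479.35  28.62   0.07] 0.08387502782330682
cover [479.22  24.94  -0.09] 0.15598593301218988
cover [479.27  24.97   0.1 ] 0.15185697808535178
cover [479.51
[... 356 characters left out ...]
 [489.86  -3.11  -0.24] 0.18886700532361506
unit 1 [np.float64(2800.0)] [489.82   0.34  -0.29] 0.10392338660954577
unit 2 [np.float64(3921.0), np.float64(2800.0)] [489.7   -0.79  -0.28] 0.15769106236307887
stylus_mid 1 [np.float64(64.0)] [ 537.32 -267.63    0.1 ] 1.3961964148404462
stylus_mid 1 [np.float64(54.0)] [ 538.37 -266.77   -0.02] 0.11708716020903641
stylus_mid 2 [np.float64(64.0), np.float64(54.0)] [ 538.59 -267.      0.09] 0.8188007220169555
block 1 [np.float64(535.0)] [ 537.   -263.23    0.15] 0.09634689749090034
block 1 [np.float64(390.0)] [ 538.13 -266.3     0.14] 0.30674340243890413
block 2 [np.float64(535.0), np.float64(390.0)] [ 537.79 -265.65    0.15] 0.19254058210459596
2.1
```

```bash
cat > g.py <<'E'
from h import *
np.set_printoptions(precision=2,suppress=True,linewidth=150)
def load(n,cam):
    c=capture(cam);return c
s=capture("side");t=capture("top")
def soft(c,b,thr):  # low-saturation bright = steel
    h=cv2.cvtColor(c["image"],cv2.COLOR_RGB2HSV).astype(float);m=np.zeros((480,640));x0,y0,x1,y1=b
    m[y0:y1,x0:x1]=(np.clip((110-h[...,1])/60,0,1)*np.clip((h[...,2]-thr)/40,0,1))[y0:y1,x0:x1];return m
mt=soft(t,(228,218,242,250),140);ms=soft(s,(262,282,304,328),120)
print((mt[218:250,228:242]*9).astype(int));print((ms[282:330,262:304]*9).astype(int)[:14])
PEG=[HOOK[2]];PU=HOOK[1:]
print("top",*fit([(t,mt)],PEG,[566,269,0.],0));print("side",*fit([(s,ms)],PU,[566,269,0.],0));print("both",*fit([(s,ms),(t,mt)],PU,[566,269,0.],0))
h=cv2.cvtColor(t["image"],cv2.COLOR_RGB2HSV)
print(h[226:246,404:420,0]);print(h[226:246,404:420,1])
h=cv2.cvtColor(s["image"],cv2.COLOR_RGB2HSV)
print(h[166:202:2,344:358,0]);print(h[166:202:2,344:358,1])
print(get_state()["time"])
E
python3 g.py
```

```text
[[0 0 0 0 0 0 0 0 0 0 0 0 0 0]
 [0 0 0 0 0 0 0 0 0 0 0 0 0 0]
 [0 0 0 0 0 0 0 0 0 0 0 0 0 0]
 [0 0 0 0 0 0 0 0 0 0 0 0 0 0]
 [1 1 2 2 2 2 3 3 3 2 2 0 0 0]
 [0 0 0 0 0 0 0 0 5 3 1 0 0 0]
 [0 0 0 0 0 0 0 6 9 1 0 0 0 0]
 [0 0 0 0 0 0 6 9 9 2 0 0 0 0]
 [0 0 0 0 0 2 2 9 9 3 0 0 0 0]
 [0 0 0 0 0 4 0 9 9 2 0 0 0 0]
 [0 0 0 0 3 1 0 9 9 2 0 0 0 0]
 [0 0 0 0 3 0 1 9 9 3 0 0 0 0]
 [0 0 0 0 2 1 0 9 9 3 0 0 0 0]
 [0 0 0 2 2 2 1 9 9 3 2 1 0 0]
 [0 0 0 3 2 2 1 9 9 4 3 3 0 0]
 [0 0 0 3 2 2 2 9 9 5 3 3 1 0]
 [0 0 0 2 2 2 2 9 9 4 3 3 2 0]
 [0 0 0 0 3 2 2 9 9 4 3 3 1 1]
 [0 0 0 0 4 2 2 9 9 4 2 3 1 0]
 [0 0 0 0 2 2 2 9 9 4 2 1 0 1]
 [0 0 0 0 0 2 1 9 9 4 1 1 0 0]
 [0 0 0 0 0 1 1 9 9 3 0 0 0 0]
 [0 0 0 0 0 0 1 9 9 3 0 0 0 0]
 [0 0 0 0 0 0 0 9 9 3 0 0 0 0]
 [0 0 0 0 0 0 0 9 9 2 0 0 0 0]
 [0 0 0 0 0 0 0 9 9 5 0 0 1 0]
 [0 0 0 0 0 0 0 9 9 4 0 0 0 0]
 [0 0 0 0 0 0 0 1 3 0 0 0 0 0]
 [0 0 0 0 0 0 0 0 0 0 0 0 0 0]
 [0 0 0 0 0 0 0 0 0 0 0 0 0 0]
 [0 0 0 0 0 0 0 0 0 0 0 0 0 0]
 [0 0 0 0 0 0 0 0 0 0 0 0 0 0]]
[[0 0 0 0 0 0 0 0 0 0 0 0 0 0 0 0 0 0 0 0 0 0 0 0 0 0 0 0 0 0 0 0 0 0 0 0 0 0 0 0 0 0]
 [0 0 0 0 0 0 0 0 0 
[... 5366 characters left out ...]
8 119 202 240 255 255 255 211 174 165 176 182]
 [ 30  52  77  59 131 207 245 255 255 215 165 147 149 144]
 [122 133 162 158 127 123 203 245 255 211 129 132 159 161]
 [135 164 178 189 213 225 185 202 223 195 157 129 118 113]
 [153 157 158 184 228 255 235 189 179 189 181 178 171 149]
 [173 170 171 186 226 255 255 208 144 148 158 159 157 160]
 [139 143 159 185 238 255 255 223 177 119 109 139 163 173]
 [141 129  94  82 167 255 255 225 157  82  66  90 116 105]
 [206 203 146  78 141 255 255 195 105 104 146  86 115 155]
 [204 172  89  95 199 255 255 202 109 110 206 207 195 148]
 [204 199 150  85  94 107 107  93  91 161 204 204 199 197]
 [204 205 204 205 199 196 198 204 206 205 204 205 203 205]]
2.2
```

```bash
python3 - <<'E'
from h import *
np.set_printoptions(precision=2,suppress=True)
t=capture("top");s=capture("side")
e=atz(t,(235.75,244.9),141);r=atz(t,(235.7,230),134);print(e,r,np.arctan2(-(e-r)[1],-(e-r)[0]))
print("peg3d",tri(s,(297.0,290.2),t,(235.75,243.7)))
for p in([567,271,.0],[567,271,.06],[566,272.5,.05]):
  P=R.from_euler('z',p[2]).apply(np.array([[-62,0,140],[-8,0,130],[0,0,7]]))+[p[0],p[1],0]
  print(p,[proj(t,q) for q in P],[proj(s,q) for q in P])
print(get_state()["time"],R.from_quat(get_state()["ee_rot"]).as_euler('ZYX'))
E
```

```text
[498.65 266.99 141.  ] [545.6  269.33 134.  ] 0.04963315905227464
peg3d (array([502.98, 267.64, 137.55]), np.float64(0.11127724757123618))
[567, 271, 0.0] [array([234.51, 242.88]), array([235.46, 225.94]), array([241.43, 231.48])] [array([295.46, 290.12]), array([270.36, 287.59]), array([269.01, 329.37])]
[567, 271, 0.06] [array([235.76, 242.84]), array([235.61, 225.93]), array([241.43, 231.48])] [array([296.08, 288.91]), array([270.45, 287.44]), array([269.01, 329.37])]
[566, 272.5, 0.05] [array([235.04, 243.18]), array([235.08, 226.26]), array([240.96, 231.78])] [array([296.19, 289.71]), array([270.6 , 288.05]), array([269.16, 329.97])]
2.3 [ 2.76 -0.   -3.14]
```

```bash
cat > go.py <<'E'
import sys
from h import *
# go.py x y z psi : total tool-frame slide (m) and turn from the measured pose
a=list(map(float,sys.argv[1:5]));st=get_state();M=R.from_quat(st["ee_rot"])
G=R.from_euler('ZYX',[a[3],0,np.pi]);rv=(M.inv()*G).as_rotvec()
print("t",st["time"],"pos",np.round(st["ee_pos"],1),"F",np.round(st["contact_force"],1),"w",round(st["gripper_width"],1))
print("turn",np.round(rv,4),"slide after turn",np.round(G.inv().apply(np.array(a[:3])-st["ee_pos"])/1000,4),"slide w/o turn",np.round(M.inv().apply(np.array(a[:3])-st["ee_pos"])/1000,4))
E
python3 go.py 479.4 26.5 200 3.2016
```

```text
t 2.3 pos [242.8 602.9 250.3] F [-0.6  0.3  0.2] w 85.2
turn [-1.000e-04 -0.000e+00 -4.428e-01] slide after turn [-0.2016 -0.5896  0.0503] slide w/o turn [-0.4348 -0.4463  0.0503]
```

Request:
apply_moves:
  slide:
    - [0,0,0]
    - [0,0,0]
    - [0,0,0]
    - [-0.014,-0.04,0]
    - [-0.014,-0.042,0]
    - [-0.014,-0.042,0]
    - [-0.014,-0.042,0]
    - [-0.014,-0.042,0]
  turn:
    - [0,0,-0.147]
    - [0,0,-0.147]
    - [0,0,-0.147]
    - [0,0,0]
    - [0,0,0]
    - [0,0,0]
    - [0,0,0]
    - [0,0,0]
  hand: 0.085

```text
time: 3.1
ee_pos: [325.4, 397.7, 250.5]
ee_rot: [-0.029, 1.0, 0.0, 0.0]
contact_force: [-0.1, -0.4, 0.2]
gripper_width: 84.9
```

```bash
python3 go.py 479.4 26.5 200 3.2016
```

```text
t 3.1 pos [325.4 397.7 250.5] F [-0.1 -0.4  0.2] w 84.9
turn [ 0.0003  0.0006 -0.0018] slide after turn [-0.1315 -0.3798  0.0505] slide w/o turn [-0.1321 -0.3795  0.0505]
```

Request:
apply_moves:
  slide:
    - [-0.014,-0.042,0]
    - [-0.014,-0.042,0]
    - [-0.014,-0.042,0]
    - [-0.014,-0.042,0]
    - [-0.014,-0.042,0]
    - [-0.014,-0.042,0]
    - [-0.014,-0.042,0]
    - [-0.014,-0.042,0]
  turn:
    - [0,0,0]
    - [0,0,0]
    - [0,0,0]
    - [0,0,0]
    - [0,0,0]
    - [0,0,0]
    - [0,0,0]
    - [0,0,0]

```text
time: 3.9
ee_pos: [456.8, 68.8, 250.7]
ee_rot: [-0.029, 1.0, 0.0, 0.001]
contact_force: [-0.3, 1.9, 0.0]
gripper_width: 85.1
```

```bash
python3 go.py 479.4 26.5 200 3.2016
```

```text
t 3.9 pos [456.8  68.8 250.7] F [-0.3  1.9  0. ] w 85.1
turn [ 0.0002  0.0012 -0.0016] slide after turn [-0.02   -0.0435  0.0507] slide w/o turn [-0.0201 -0.0435  0.0508]
```

Request:
apply_moves:
  slide:
    - [-0.01,-0.02,0]
    - [-0.009,-0.018,0.01]
    - [0,0,0.02]
    - [0,0,0.02]
    - [0,0,0]
    - [0,0,0]
  turn:
    - [0,0,0]
    - [0,0,0]
    - [0,0,0]
    - [0,0,0]
    - [0,0,0]
    - [0,0,0]

```text
time: 4.5
ee_pos: [477.5, 33.8, 200.6]
ee_rot: [-0.029, 1.0, 0.0, -0.0]
contact_force: [-0.3, 0.7, -0.6]
gripper_width: 85.0
```

```bash
python3 go.py 479.4 26.5 140 3.2116; python3 - <<'E'
from h import *
s=capture("side");t=capture("top");save(s,"s2.png")
cv2.imwrite("pics/s2c.png",np.hstack([cv2.resize(cv2.cvtColor(c["image"],cv2.COLOR_RGB2BGR)[y:y+120,x:x+90],None,fx=4.4,fy=4.4,interpolation=2) for c,x,y in((s,300,160),(t,270,190))]))
E
```

```text
t 4.5 pos [477.5  33.8 200.6] F [-0.3  0.7 -0.6] w 85.0
turn [ 0.     -0.     -0.0116] slide after turn [-0.0014 -0.0074  0.0606] slide w/o turn [-0.0015 -0.0074  0.0606]
```

View pics/s2c.png

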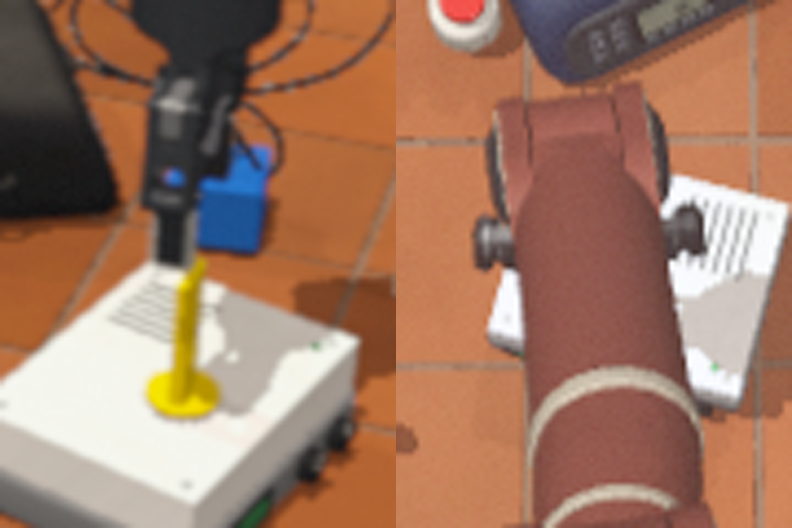

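The side view has the fingers just above and around the lug, whose top is near crop (195,270). I'll centre and descend.

Request:
apply_moves:
  slide:
    - [-0.0015,-0.007,0.01]
    - [0,0,0.015]
    - [0,0,0.015]
    - [0,0,0.015]
    - [0,0,0.005]
    - [0,0,0]
  turn:
    - [0,0,-0.01]
    - [0,0,0]
    - [0,0,0]
    - [0,0,0]
    - [0,0,0]
    - [0,0,0]

```text
time: 5.2
ee_pos: [479.0, 26.4, 139.8]
ee_rot: [-0.034, 0.999, -0.0, -0.001]
contact_force: [0.3, -0.9, -0.8]
gripper_width: 85.2
```

Request:
apply_moves:
  slide:
    - [0,0,0]
    - [0,0,0]
    - [0,0,0]
    - [0,0,0]
    - [0,0,0]
    - [0,0,0]
    - [0,0,0]
  turn:
    - [0,0,0]
    - [0,0,0]
    - [0,0,0]
    - [0,0,0]
    - [0,0,0]
    - [0,0,0]
    - [0,0,0]
  hand: 0.015

```text
time: 5.9
ee_pos: [479.6, 26.8, 141.0]
ee_rot: [-0.034, 0.999, 0.0, 0.001]
contact_force: [-0.5, -0.5, 6.7]
gripper_width: 30.8
```

Request:
apply_moves:
  slide:
    - [0,0,-0.005]
    - [0,0,-0.01]
    - [0,0,-0.02]
    - [0,0,-0.025]
    - [0,0,-0.02]
    - [0,0,0]
  turn:
    - [0,0,0]
    - [0,0,0]
    - [0,0,0]
    - [0,0,0]
    - [0,0,0]
    - [0,0,0.015]

```text
time: 6.5
ee_pos: [481.0, 26.8, 223.2]
ee_rot: [-0.026, 1.0, 0.0, 0.003]
contact_force: [0.5, -0.2, -0.1]
gripper_width: 30.9
```

```bash
python3 go.py 465 265.6 220 3.1916;  python3 - <<'E'
from h import *
s=capture("side");m=yellow(s);print(m.sum(),s["T"][0][3]);save(s,"s3.png")
p=get_state()["ee_pos"]
m[:, :300]=0;m[:,400:]=0;m[290:]=0
for z in range(145,165,3):print(z,*fit([(s,m)],COVER,[p[0],p[1],.05],z))
E
```

```text
t 6.5 pos [481.   26.8 223.2] F [ 0.5 -0.2 -0.1] w 30.9
turn [0.0003 0.0066 0.0025] slide after turn [0.004  0.2393 0.0032] slide w/o turn [0.0034 0.2393 0.0033]
1346.0 258.361959324271
145 [4.86006493e+02 7.77980467e+00 2.51244549e-01] 0.5228359028089608
148 [4.84894988e+02 1.22906374e+01 2.52115553e-01] 0.5241925742007625
151 [4.83782896e+02 1.67404456e+01 2.51715825e-01] 0.526821745012928
154 [4.82593099e+02 2.10149873e+01 2.51823473e-01] 0.5307019907199522
157 [4.81526826e+02 2.55039079e+01 2.51746768e-01] 0.5354674508629975
160 [4.80481220e+02 2.98077261e+01 2.52386768e-01] 0.5409583513093907
163 [4.79347650e+02 3.41630612e+01 2.51913688e-01] 0.5443135493982056
```

Request:
apply_moves:
  slide:
    - [0.002,0.02,0]
    - [0.002,0.035,0]
    - [0,0.04,0]
    - [0,0.04,0]
    - [0,0.04,0]
    - [0,0.04,0]
    - [0,0.024,0.0]
    - [0,0,0]
  turn:
    - [0,0,0]
    - [0,0,0]
    - [0,0,0]
    - [0,0,0]
    - [0,0,0]
    - [0,0,0]
    - [0,0,0]
    - [0,0,0]

```text
time: 7.35
ee_pos: [460.3, 270.1, 218.9]
ee_rot: [-0.031, 1.0, 0.001, -0.001]
contact_force: [-0.5, -1.1, -0.4]
gripper_width: 30.8
```

Request:
apply_moves:
  slide:
    - [0,0,0.015]
    - [0,0,0.015]
    - [0,0,0.015]
    - [0,0,0.005]
    - [0,0,0]
    - [0,0,0]
  turn:
    - [0,0,0]
    - [0,0,0]
    - [0,0,0]
    - [0,0,0]
    - [0,0,0]
    - [0,0,0]

```text
time: 7.95
ee_pos: [462.7, 264.8, 170.5]
ee_rot: [-0.026, 1.0, -0.0, 0.0]
contact_force: [-0.1, -0.1, -0.1]
gripper_width: 30.9
```

```bash
python3 go.py 468 265.7 170 3.1916;  python3 - <<'E'
from h import *
np.set_printoptions(precision=1,suppress=True)
s=capture("side");t=capture("top");save(s,"s4.png");save(t,"t4.png")
p=np.array(get_state()["ee_pos"]);m=yellow(s);m[:,:270]=0;m[:,370:]=0;m[350:]=0;m[:250]=0
ys,xs=np.where(m>0);print(xs.min(),xs.max(),ys.min(),ys.max(),m.sum())
print("eye pred",proj(s,p-[0,0,31]),"disc",proj(s,p-[0,0,65]),"tip",proj(s,[503.6,267.5,140]),mark_of("side","cover_eye")[:1],mark_of("top","cover_eye")[:1],proj(t,p-[0,0,31]))
for z in(102,105,108):print(z,*fit([(s,m)],COVER[:1]+[box(8,32,0,48)],[p[0],p[1],.05],z))
print(mark_of("side","peg_tip")[:1])
cv2.imwrite("pics/s4c.png",np.hstack([cv2.resize(cv2.cvtColor(c["image"],cv2.COLOR_RGB2BGR)[y:y+120,x:x+80],None,fx=5,fy=5,interpolation=2) for c,x,y in((s,255,230),(t,195,180))]))
E
```

```text
t 7.95 pos [462.7 264.8 170.5] F [-0.1 -0.1 -0.1] w 30.9
turn [-0.0002  0.0001  0.0027] slide after turn [-0.0053  0.0006  0.0005] slide w/o turn [-0.0053  0.0006  0.0005]
305 359 273 314 398.0
eye pred [316.6 293.3] disc [316.3 305.9] tip [296.8 289.2] [{'uv': [319.7, 293.0], 'confidence': 0.58}] [] [236.1 256.7]
102 [463.3 263.4  -0. ] 0.28342334509919836
105 [462.4 266.4  -0. ] 0.2827592016213324
108 [461.5 269.3   0. ] 0.28269977337668734
[{'uv': [298.0, 293.1], 'confidence': 0.67}]
```

View pics/s4c.png

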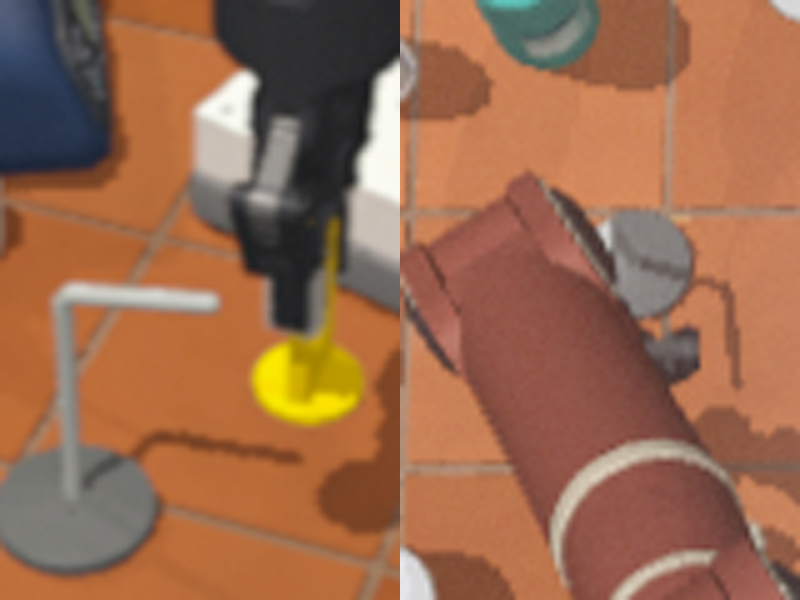

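The side view shows the cover held clear of the peg, whose end is at crop (218,300). The disc centre at crop (308,381) matches the tool prediction. I'll thread the eye on next.

Request:
apply_moves:
  slide:
    - [-0.015,0.001,0]
    - [-0.015,0,0]
    - [-0.012,0,0]
    - [-0.008,0,0]
    - [0,0,0]
  turn:
    - [0,0,0]
    - [0,0,0]
    - [0,0,0]
    - [0,0,0]
    - [0,0,0]

```text
time: 8.7
ee_pos: [513.4, 268.6, 170.4]
ee_rot: [-0.026, 1.0, 0.0, 0.001]
contact_force: [-0.2, -0.3, -0.5]
gripper_width: 31.2
```

```bash
python3 go.py 530 269.3 168 3.1916;  python3 - <<'E'
from h import *
np.set_printoptions(precision=1,suppress=True)
s=capture("side")
p=np.array(get_state()["ee_pos"]);print(proj(s,p-[0,0,31]),proj(s,p-[0,0,60]))
cv2.imwrite("pics/s5c.png",cv2.resize(cv2.cvtColor(s["image"],cv2.COLOR_RGB2BGR)[260:340,255:335],None,fx=6,fy=6,interpolation=2))
E
```

```text
t 8.7 pos [513.4 268.6 170.4] F [-0.2 -0.3 -0.5] w 31.2
turn [0.0001 0.0011 0.0021] slide after turn [-0.0166 -0.0001  0.0024] slide w/o turn [-0.0166 -0.0002  0.0024]
[292.4 288.8] [292.5 299.6]
```

View pics/s5c.png

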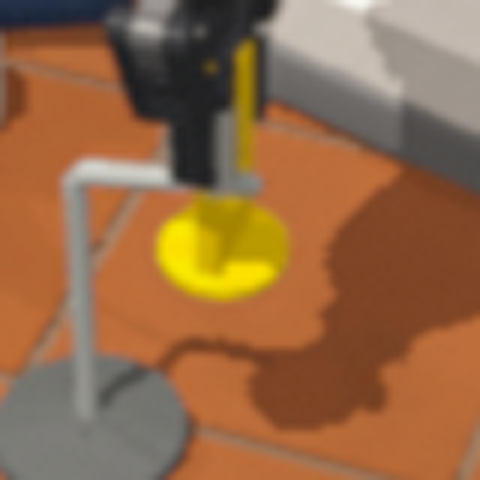

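The peg end shows past the fingers at crop (258,185), with no contact force, so it is through the eye. I'll go further in, then lower.

Request:
apply_moves:
  slide:
    - [-0.008,0,0]
    - [-0.008,0,0]
    - [0,0,0.003]
    - [0,0,0.003]
    - [0,0,0.002]
    - [0,0,0]
  turn:
    - [0,0,0]
    - [0,0,0]
    - [0,0,0]
    - [0,0,0]
    - [0,0,0]
    - [0,0,0]

```text
time: 9.35
ee_pos: [527.7, 269.6, 161.7]
ee_rot: [-0.027, 1.0, -0.0, -0.001]
contact_force: [-0.8, 0.1, -1.3]
gripper_width: 31.2
```

Request:
apply_moves:
  slide:
    - [0,0,0.001]
    - [0,0,0.001]
    - [0,0,0]
  turn:
    - [0,0,0]
    - [0,0,0]
    - [0,0,0]

```text
time: 9.65
ee_pos: [528.2, 269.8, 160.8]
ee_rot: [-0.027, 1.0, 0.0, 0.0]
contact_force: [0.3, -1.0, 1.9]
gripper_width: 30.8
```

Request:
apply_moves:
  slide:
    - [0,0,0]
    - [0,0,0]
    - [0,0,0]
    - [0,0,0]
    - [0,0,0]
    - [0,0,0]
  turn:
    - [0,0,0]
    - [0,0,0]
    - [0,0,0]
    - [0,0,0]
    - [0,0,0]
    - [0,0,0]
  hand: 0.07

```text
time: 10.25
ee_pos: [528.3, 269.7, 160.3]
ee_rot: [-0.027, 1.0, -0.0, -0.0]
contact_force: [-0.8, -0.1, -0.7]
gripper_width: 69.9
```

```bash
python3 - <<'E'
from h import *
s=capture("side")
cv2.imwrite("pics/s6c.png",cv2.resize(cv2.cvtColor(s["image"],cv2.COLOR_RGB2BGR)[250:340,245:335],None,fx=6,fy=6,interpolation=2))
E
```

```text
(no output)
```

View pics/s6c.png

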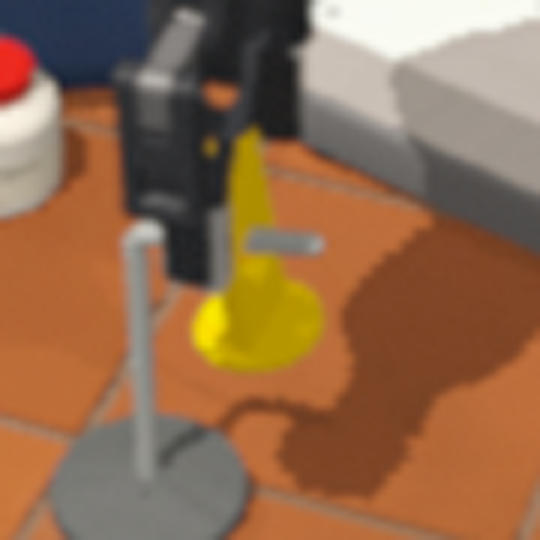

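The cover hangs on the peg, which pokes out through the eye at crop (285,242), and the fingers are clear. I'll retreat straight up.

Request:
apply_moves:
  slide:
    - [0,0,-0.01]
    - [0,0,-0.015]
    - [0,0,-0.02]
    - [0,0,-0.025]
    - [0,0,-0.025]
    - [0,0,-0.01]
    - [0,0,0]
  turn:
    - [0,0,0]
    - [0,0,0]
    - [0,0,0]
    - [0,0,0]
    - [0,0,0]
    - [0,0,0]
    - [0,0,0]

```text
time: 11.0
ee_pos: [529.1, 270.1, 267.3]
ee_rot: [-0.027, 1.0, 0.001, 0.002]
contact_force: [0.1, -0.2, -0.2]
gripper_width: 69.7
```

```bash
python3 go.py 538.4 -266.5 265 3.1916; python3 - <<'E'
from h import *
np.set_printoptions(precision=2,suppress=True)
s=capture("side");t=capture("top");m=yellow(s);m[:,:265]=0;m[:,320:]=0;m[320:]=0;m[:255]=0
print(m.sum())
for z in(92,95,98):print(z,*fit([(s,m)],COVER,[530,269,.05],z))
print([x for x in regions_of("top","reset_hole")[:1]] and regions_of("top","reset_hole")[0]["uv"])
for c,n in((s,"side"),(t,"top")):
  for k in mark_of(n,"reset_hole")[:2]+mark_of(n,"reset_button")[:1]:print(n,k,atz(c,k["uv"],76))
g=cv2.cvtColor(t["image"],cv2.COLOR_RGB2GRAY);print(g[246:264,306:330])
save(t,"t7.png");save(s,"s7.png")
E
```

```text
t 11.0 pos [529.1 270.1 267.3] F [ 0.1 -0.2 -0.2] w 69.7
turn [0.0018 0.0037 0.0032] slide after turn [ 0.0175 -0.5364  0.0023] slide w/o turn [ 0.0193 -0.5363  0.0013]
590.0
92 [530.39 267.38   0.  ] 0.31441607204530203
95 [529.13 270.38   0.01] 0.31363149766387116
98 [527.92 272.92   0.01] 0.3132923321538652
[326.2, 250.2]Traceback (most recent call last):
  File "<stdin>", line 8, in <module>
ValueError: it knows: beaker, block, cover_eye, cover_grip, hook_stand, jar, peg_root, peg_tip, reset_hole, sample, stylus_mid, stylus_tip, unit, vial_blue, vial_white
```

```bash
cat > hole.py <<'E'
from h import *
np.set_printoptions(precision=2,suppress=True,linewidth=170)
s=capture("side");t=capture("top");save(t,"t8.png");save(s,"s8.png")
COL=[cyl(15,-4,0)]
for n,c,w in(("side",s,(328,238,360,268)),("top",t,(304,240,332,266))):
  for k in mark_of(n,"reset_hole")[:1]:print(n,np.round(k["uv"],1),k["confidence"],atz(c,k["uv"],76))
  g=cv2.cvtColor(c["image"],cv2.COLOR_RGB2GRAY).astype(float);m=np.zeros((480,640));x0,y0,x1,y1=w
  h=cv2.cvtColor(c["image"],cv2.COLOR_RGB2HSV)
  m[y0:y1,x0:x1]=np.clip((140-g)/90,0,1)[y0:y1,x0:x1]
  print(m.sum());print((m[y0:y1,x0:x1]*9).astype(int))
  print(*fit([(c,m)],COL,[479,27,0.],76))
E
python3 hole.py
```

```text
side [339.7 250.5] 0.78 [480.86  34.13  76.  ]
41.0
[[0 0 0 0 0 0 0 0 0 0 0 0 0 0 0 0 0 0 0 0 0 0 0 0 0 0 0 0 0 0 0 0]
 [0 0 0 0 0 0 0 0 0 0 0 0 0 0 0 0 0 0 0 0 0 0 0 0 0 0 0 0 0 0 0 0]
 [0 0 0 0 0 0 0 0 0 0 0 0 0 0 0 0 0 0 0 0 0 0 0 0 0 0 0 0 0 0 0 0]
 [0 0 0 0 0 0 0 0 0 0 0 0 0 0 0 0 0 0 0 0 0 0 0 0 0 0 0 0 0 0 0 0]
 [0 0 0 0 0 0 0 0 0 0 0 0 0 0 0 0 0 0 0 0 0 0 0 0 0 0 0 0 0 0 0 0]
 [0 0 0 0 0 0 0 0 0 0 0 0 0 0 0 0 0 0 0 0 0 0 0 0 0 0 0 0 0 0 0 0]
 [0 0 0 0 0 0 0 0 0 0 0 0 0 0 0 0 0 0 0 0 0 0 0 0 0 0 0 0 0 0 0 0]
 [0 0 0 0 0 0 0 0 0 0 0 0 0 0 0 0 0 0 0 0 0 0 0 0 0 0 0 0 0 0 0 0]
 [0 0 0 0 0 0 0 0 0 0 0 0 0 0 0 0 0 0 0 0 0 0 0 0 0 0 0 0 0 0 0 0]
 [0 0 0 0 0 0 0 0 0 0 1 3 4 4 4 3 1 0 0 0 0 0 0 0 0 0 0 0 0 0 0 0]
 [0 0 0 0 0 0 0 0 1 5 7 7 7 7 8 9 7 3 0 0 0 0 0 0 0 0 0 0 0 0 0 0]
 [0 0 0 0 0 0 0 0 5 9 5 2 1 1 2 5 8 8 3 0 0 0 0 0 0 0 0 0 0 0 0 0]
 [0 0 0 0 0 0 0 0 6 8 2 0 0 0 0 1 5 9 5 0 0 0 0 0 0 0 0 0 0 0 0 0]
 [0 0 0 0 0 0 0 0 6 9 4 1 0 0 0 1 5 9 5 0 0 0 0 0 0 0 0 0 0 0 0 0]
 [0 0 0 0 0 0 0 0 2 7 8 6 5 4 4 6 9 8 3 0 0 0 0 0 0 0 0 0 0 0 0 0]
 [0 0 0 0 0 0 0 0 0 2 6 8 9 9 8 8 7 4 0 0 0
[... 1932 characters left out ...]
0 0 0 0]
 [0 0 0 0 0 0 0 0 0 4 5 2 1 3 2 2 5 4 0 0 0 0 0 0 0 0 0 0]
 [0 0 0 0 0 0 0 0 0 3 6 4 2 2 2 4 6 3 0 0 0 0 0 0 0 0 0 0]
 [0 0 0 0 0 0 0 0 0 0 5 5 4 4 4 5 6 0 0 0 0 0 0 0 0 0 0 0]
 [0 0 0 0 0 0 0 0 0 0 2 5 5 5 5 6 0 0 0 0 0 0 0 0 0 0 0 0]
 [0 0 0 0 0 0 0 0 0 0 0 0 1 1 2 0 0 0 0 0 0 0 0 0 0 0 0 0]
 [0 0 0 0 0 0 0 0 0 0 0 0 0 0 0 0 0 0 0 0 0 0 0 0 0 0 0 0]
 [0 0 0 0 0 0 0 0 0 0 0 0 0 0 0 0 0 0 0 0 0 0 0 0 0 0 0 0]
 [0 0 0 0 0 0 0 0 0 0 0 0 0 0 0 0 0 0 0 0 0 0 0 0 0 0 0 0]
 [0 0 0 0 0 0 0 0 0 0 0 0 0 0 0 0 0 0 0 0 0 0 0 0 0 0 0 0]
 [0 0 0 0 0 0 0 0 0 0 0 0 0 0 0 0 0 0 0 0 0 0 0 0 0 0 0 0]
 [0 0 0 0 0 0 0 0 0 0 0 0 0 0 0 0 0 0 0 0 0 0 0 0 0 0 0 0]]
[477.85  24.93   0.12] 1.2415438506557304
```

```bash
python3 - <<'E'
import cv2,numpy as np
s=cv2.imread("pics/s8.png");t=cv2.imread("pics/t8.png")
f=lambda i,x,y,w,h:cv2.resize(i[y:y+h,x:x+w],(400,300),interpolation=2)
cv2.imwrite("pics/v8.png",np.vstack([np.hstack([f(s,315,155,80,60),f(t,375,210,80,60)]),np.hstack([f(s,315,225,60,45),f(s,250,260,80,60)])]))
E
```

```text
(no output)
```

View pics/v8.png

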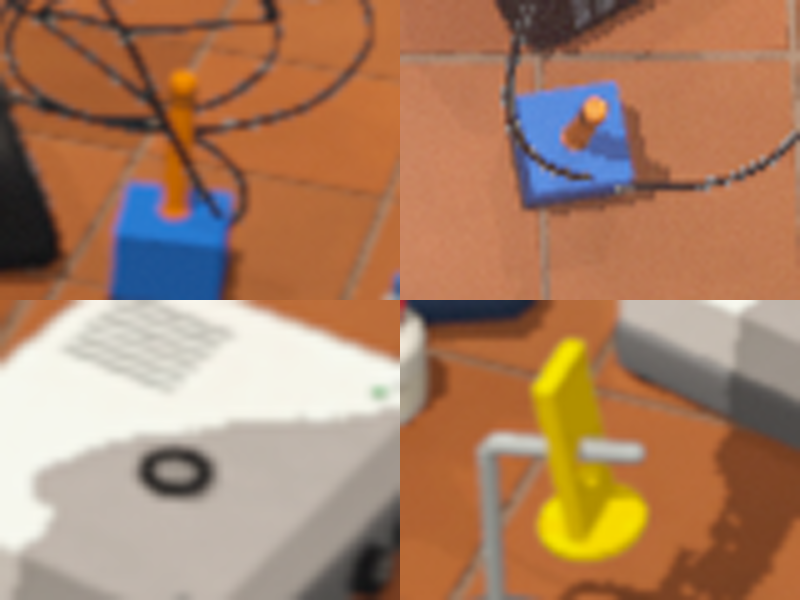

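```bash
python3 - <<'E'
from h import *
np.set_printoptions(precision=1,suppress=True)
s=capture("side");t=capture("top")
for u in[(400,212),(397,222),(396.5,230),(399,236),(404,241.6),(408,244),(413,245.6)]:
    r=[]
    for k in np.linspace(0,1.0,60):
        v=np.array([335,155])+k*np.array([24,43]);p,d=tri(s,v,t,u);r.append((d,p,v))
    d,p,v=min(r,key=lambda a:a[0]);print(u,v,p,d)
E
```

```text
(400, 212) [335. 155.] [ 579.5 -220.   200.5] 7.028494996246085
(397, 222) [340.3 164.5] [ 557.8 -212.9  177.9] 0.6878004840109685
(396.5, 230) [346.  174.7] [ 539.9 -214.3  149. ] 0.21017326162016875
(399, 236) [350.5 182.7] [ 527.6 -225.   120.5] 0.6914742661595248
(404, 241.6) [355.3 191.4] [ 516.5 -244.8   83.9] 0.35867566426406405
(408, 244) [357.4 195.1] [ 512.6 -259.8   64.2] 0.0690381232437664
(413, 245.6) [359. 198.] [ 511.  -278.4   44.3] 0.02588883709705466
```

The cover hangs upright on the peg, and the collar and hole are clear. The black cable runs through the air about 30–50 mm to the +y/-x side of the stylus. I'll grip the stylus high, with the fingers closing roughly along world x and partly opened, to stay clear of it.

Request:
apply_moves:
  slide:
    - [0.002,-0.03,0]
    - [0.003,-0.04,0]
    - [0.003,-0.045,0]
    - [0.003,-0.045,0]
    - [0.003,-0.045,0]
    - [0.003,-0.045,0]
    - [0.002,-0.045,0]
    - [0,-0.045,0]
  turn:
    - [0,0,0]
    - [0,0,0]
    - [0,0,0]
    - [0,0,0]
    - [0,0,0]
    - [0,0,0]
    - [0,0,0]
    - [0,0,0]
  hand: 0.036

```text
time: 12.35
ee_pos: [527.2, -72.6, 265.6]
ee_rot: [-0.027, 1.0, -0.0, 0.0]
contact_force: [-0.1, 0.2, 0.4]
gripper_width: 36.0
```

Request:
apply_moves:
  slide:
    - [0,0,0]
    - [0,0,0]
    - [0,0,0]
    - [0,0,0]
    - [0,0,0]
    - [0,0,0]
    - [0,0,0]
    - [0,0,0]
  turn:
    - [0,0,0.14]
    - [0,0,0.14]
    - [0,0,0.14]
    - [0,0,0.14]
    - [0,0,0.14]
    - [0,0,0.14]
    - [0,0,0.14]
    - [0,0,0.14]

```text
time: 13.15
ee_pos: [527.5, -70.7, 265.4]
ee_rot: [0.511, 0.86, 0.0, 0.0]
contact_force: [0.2, 1.4, -0.5]
gripper_width: 35.8
```

Request:
apply_moves:
  slide:
    - [0,0,0]
    - [0,0,0]
    - [0,0,0]
    - [0,0,0]
    - [0,0,0]
    - [0,0,0]
  turn:
    - [0,0,0.14]
    - [0,0,0.14]
    - [0,0,0.14]
    - [0,0,0.14]
    - [0,0,0.13]
    - [0,0,0]

```text
time: 13.75
ee_pos: [527.5, -70.5, 265.2]
ee_rot: [0.769, 0.639, -0.0, 0.0]
contact_force: [-0.1, -1.2, 0.0]
gripper_width: 36.1
```

```bash
python3 go.py 538.4 -266 265 1.38
```

```text
t 13.75 pos [527.5 -70.5 265.2] F [-0.1 -1.2  0. ] w 36.1
turn [-0.0002  0.0003  0.0055] slide after turn [-0.1899  0.0478  0.0002] slide w/o turn [-0.1901  0.0467  0.0003]
```

Request:
apply_moves:
  slide:
    - [-0.03,0.007,0]
    - [-0.04,0.01,0]
    - [-0.04,0.01,0]
    - [-0.04,0.01,0]
    - [-0.03,0.008,0]
    - [-0.009,0.002,0]
    - [0,0,0]
  turn:
    - [0,0,0]
    - [0,0,0]
    - [0,0,0]
    - [0,0,0]
    - [0,0,0]
    - [0,0,0]
    - [0,0,0]

```text
time: 14.45
ee_pos: [538.1, -266.9, 265.1]
ee_rot: [0.77, 0.638, -0.0, 0.0]
contact_force: [-0.8, 0.1, 0.6]
gripper_width: 35.8
```

Request:
apply_moves:
  slide:
    - [0,0,0.02]
    - [0,0,0.025]
    - [0,0,0.025]
    - [0,0,0.02]
    - [0,0,0.005]
    - [0,0,0]
  turn:
    - [0,0,0]
    - [0,0,0]
    - [0,0,0]
    - [0,0,0]
    - [0,0,0]
    - [0,0,0]

```text
time: 15.05
ee_pos: [539.0, -263.2, 169.8]
ee_rot: [0.769, 0.64, 0.0, -0.001]
contact_force: [0.5, 0.1, 0.2]
gripper_width: 35.9
```

```bash
python3 go.py 538.0 -265.3 118 1.38; python3 - <<'E'
from h import *
s=capture("side");t=capture("top")
f=lambda c,x,y,w,h:cv2.resize(cv2.cvtColor(c["image"],cv2.COLOR_RGB2BGR)[y:y+h,x:x+w],None,fx=6,fy=6,interpolation=2)
cv2.imwrite("pics/v9.png",np.hstack([f(s,320,140,65,80),f(t,380,200,65,80)]))
np.set_printoptions(precision=1,suppress=True)
print(proj(s,[538,-265.3,142]),proj(s,[538,-265.3,56]),proj(s,np.array(get_state()["ee_pos"])+[0,0,-19]))
h=cv2.cvtColor(s["image"],cv2.COLOR_RGB2HSV)
for r in range(170,200,2):
    x=np.where((h[r,340:362,0]>=13)&(h[r,340:362,0]<=19)&(h[r,340:362,1]>220))[0]
    if len(x):print(r,x.min()+340,x.max()+340)
E
```

```text
t 15.05 pos [ 539.  -263.2  169.8] F [0.5 0.1 0.2] w 35.9
turn [-0.0016 -0.0016  0.008 ] slide after turn [-0.0023 -0.0006  0.0518] slide w/o turn [-0.0024 -0.0005  0.0518]
[351.3 169.2] [349.4 195.1] [350.9 165.9]
170 349 353
172 349 353
174 350 352
176 350 352
178 349 352
180 350 352
182 351 352
184 349 352
186 348 350
188 348 350
190 348 351
192 349 351
194 349 350
196 349 350
```

View pics/v9.png

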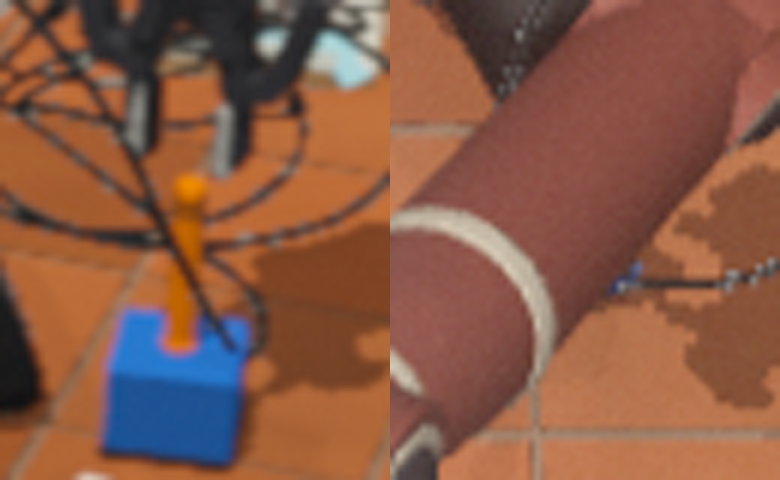

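The stylus is at crop (190,190), between the fingers at (140,130) and (228,150), and the cable passes clear of them. I'll make a small correction, descend and grip.

Request:
apply_moves:
  slide:
    - [-0.0016,-0.0014,0.005]
    - [0,0,0.015]
    - [0,0,0.015]
    - [0,0,0.012]
    - [0,0,0.005]
    - [0,0,0]
  turn:
    - [0,0,0.007]
    - [0,0,0]
    - [0,0,0]
    - [0,0,0]
    - [0,0,0]
    - [0,0,0]

```text
time: 15.75
ee_pos: [536.8, -266.5, 117.8]
ee_rot: [0.772, 0.636, -0.0, -0.0]
contact_force: [0.6, -0.7, 0.7]
gripper_width: 36.0
```

Request:
apply_moves:
  slide:
    - [0,0,0]
    - [0,0,0]
    - [0,0,0]
    - [0,0,0]
    - [0,0,0]
  turn:
    - [0,0,0]
    - [0,0,0]
    - [0,0,0]
    - [0,0,0]
    - [0,0,0]
  hand: 0.005

```text
time: 16.25
ee_pos: [537.5, -266.9, 119.0]
ee_rot: [0.772, 0.636, 0.0, 0.001]
contact_force: [-1.2, -0.4, 3.3]
gripper_width: 14.3
```

Request:
apply_moves:
  slide:
    - [0,0,-0.005]
    - [0,0,-0.01]
    - [0,0,-0.02]
    - [0,0,-0.025]
    - [0,0,-0.025]
    - [0,0,-0.025]
    - [0,0,-0.02]
    - [0,0,0]
  turn:
    - [0,0,0]
    - [0,0,0]
    - [0,0,0]
    - [0,0,0]
    - [0,0,0]
    - [0,0,0]
    - [0,0,0]
    - [0,0,0]

```text
time: 17.05
ee_pos: [538.3, -267.8, 252.1]
ee_rot: [0.772, 0.636, 0.001, 0.003]
contact_force: [-0.3, -0.7, 0.4]
gripper_width: 14.6
```

```bash
python3 go.py 478.5 27.2 245 1.38
```

```text
t 17.05 pos [ 538.3 -267.8  252.1] F [-0.3 -0.7  0.4] w 14.6
turn [ 0.0069  0.0021 -0.0023] slide after turn [ 0.2783 -0.1147  0.0071] slide w/o turn [ 0.2781 -0.1154  0.0057]
```

Request:
apply_moves:
  slide:
    - [-0.004,-0.02,0]
    - [-0.004,-0.02,0]
    - [-0.004,-0.02,0]
    - [0.015,-0.003,0]
    - [0.035,-0.007,0]
    - [0.045,-0.009,0]
    - [0.045,-0.009,0]
    - [0.045,-0.009,0]
  turn:
    - [0,0,0]
    - [0,0,0]
    - [0,0,0]
    - [0,0,0]
    - [0,0,0]
    - [0,0,0]
    - [0,0,0]
    - [0,0,0]

```text
time: 17.85
ee_pos: [474.8, -75.4, 247.9]
ee_rot: [0.772, 0.636, -0.0, -0.0]
contact_force: [0.0, 0.5, -0.6]
gripper_width: 14.7
```

Request:
apply_moves:
  slide:
    - [0.045,-0.008,0]
    - [0.035,-0.006,0]
    - [0.02,-0.003,0]
    - [0,0,0]
    - [0,0,0]
  turn:
    - [0,0,0]
    - [0,0,0]
    - [0,0,0]
    - [0,0,0]
    - [0,0,0]

```text
time: 18.35
ee_pos: [477.3, 23.4, 248.0]
ee_rot: [0.772, 0.636, -0.001, 0.0]
contact_force: [0.4, -1.1, -0.4]
gripper_width: 14.5
```

```bash
python3 go.py 478.5 27.2 205 1.38
```

```text
t 18.35 pos [477.3  23.4 248. ] F [ 0.4 -1.1 -0.4] w 14.5
turn [-0.0006  0.0009 -0.0009] slide after turn [0.004  0.0005 0.043 ] slide w/o turn [0.004  0.0005 0.043 ]
```

Request:
apply_moves:
  slide:
    - [0.004,0.0005,0.01]
    - [0,0,0.015]
    - [0,0,0.013]
    - [0,0,0.005]
    - [0,0,0]
    - [0,0,0]
  turn:
    - [0,0,0]
    - [0,0,0]
    - [0,0,0]
    - [0,0,0]
    - [0,0,0]
    - [0,0,0]

```text
time: 18.95
ee_pos: [479.0, 26.4, 205.5]
ee_rot: [0.772, 0.635, 0.0, 0.0]
contact_force: [0.6, -0.2, 0.1]
gripper_width: 14.4
```

```bash
python3 go.py 478.5 27.2 205 1.38; python3 - <<'E'
from h import *
s=capture("side")
cv2.imwrite("pics/v10.png",cv2.resize(cv2.cvtColor(s["image"],cv2.COLOR_RGB2BGR)[190:270,310:375],None,fx=8,fy=7,interpolation=2))
np.set_printoptions(precision=1,suppress=True)
p=np.array(get_state()["ee_pos"])
for d in(111,69,28):print(d,proj(s,p-[0,0,d]))
print(mark_of("side","stylus_tip")[:2],proj(s,[478.5,27.2,76]))
E
```

```text
t 18.95 pos [479.   26.4 205.5] F [ 0.6 -0.2  0.1] w 14.4
turn [ 0.0005  0.0002 -0.0035] slide after turn [ 0.0007 -0.0007  0.0005] slide w/o turn [ 0.0007 -0.0007  0.0005]
111 [341.6 242.7]
69 [342.6 228.4]
28 [343.5 213.8]
[{'uv': [338.1, 243.6], 'confidence': 0.69}, {'uv': [287.0, 294.2], 'confidence': 0.45}] [341.4 249.1]
```

View pics/v10.png

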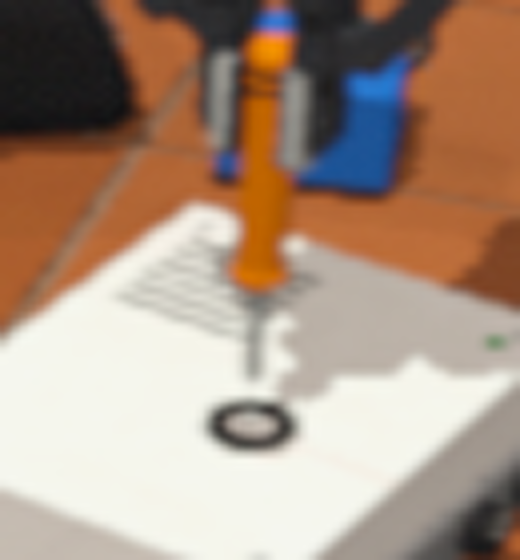

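The tip is at crop (254,380), right above the hole at (252,424). The image offset is the same for both, so they are aligned. I'll descend into the hole.

Request:
apply_moves:
  slide:
    - [0.0005,-0.0005,0.005]
    - [0,0,0.008]
    - [0,0,0.008]
    - [0,0,0.008]
    - [0,0,0.008]
    - [0,0,0.003]
    - [0,0,0]
  turn:
    - [0,0,0]
    - [0,0,0]
    - [0,0,0]
    - [0,0,0]
    - [0,0,0]
    - [0,0,0]
    - [0,0,0]

```text
time: 19.75
ee_pos: [478.0, 27.5, 164.6]
ee_rot: [0.772, 0.636, -0.001, -0.0]
contact_force: [-0.1, -0.6, -0.7]
gripper_width: 14.5
```

Request:
apply_moves:
  slide:
    - [0,0,0.002]
    - [0,0,0.002]
    - [0,0,0.001]
    - [0,0,0.001]
    - [0,0,0.001]
    - [0,0,0]
  turn:
    - [0,0,0]
    - [0,0,0]
    - [0,0,0]
    - [0,0,0]
    - [0,0,0]
    - [0,0,0]

```text
time: 20.35
ee_pos: [478.5, 27.6, 158.5]
ee_rot: [0.772, 0.636, 0.0, 0.0]
contact_force: [-1.2, 0.7, 1.7]
gripper_width: 14.7
```

Request:
apply_moves:
  slide:
    - [0,0,0.001]
    - [0,0,0.001]
    - [0,0,0]
  turn:
    - [0,0,0]
    - [0,0,0]
    - [0,0,0]

```text
time: 20.65
ee_pos: [478.5, 27.6, 156.4]
ee_rot: [0.772, 0.636, 0.0, 0.0]
contact_force: [-0.8, 0.3, 3.3]
gripper_width: 14.8
```

Request:
apply_moves:
  slide:
    - [0,0,0.001]
    - [0,0,0.001]
    - [0,0,0.001]
    - [0,0,0]
  turn:
    - [0,0,0]
    - [0,0,0]
    - [0,0,0]
    - [0,0,0]

```text
time: 21.05
ee_pos: [478.6, 27.6, 153.4]
ee_rot: [0.772, 0.636, 0.0, 0.0]
contact_force: [0.2, 0.4, 5.1]
gripper_width: 14.5
```

Request:
apply_moves:
  slide:
    - [0,0,0.001]
    - [0,0,0]
    - [0,0,0]
  turn:
    - [0,0,0]
    - [0,0,0]
    - [0,0,0]

```text
time: 21.35
ee_pos: [478.6, 27.6, 152.8]
ee_rot: [0.772, 0.636, 0.0, 0.0]
contact_force: [-0.9, 0.2, 7.3]
gripper_width: 14.4
```

Request:
apply_moves:
  slide:
    - [0,0,0.0005]
    - [0,0,0]
    - [0,0,0]
  turn:
    - [0,0,0]
    - [0,0,0]
    - [0,0,0]

```text
time: 21.65
ee_pos: [478.7, 27.6, 152.7]
ee_rot: [0.772, 0.636, 0.001, 0.0]
contact_force: [-1.6, -0.4, 9.9]
gripper_width: 14.6
```

Request:
apply_moves:
  slide:
    - [0,0,0.0005]
    - [0,0,0]
    - [0,0,0]
  turn:
    - [0,0,0]
    - [0,0,0]
    - [0,0,0]

```text
time: 21.95
ee_pos: [478.8, 27.6, 152.5]
ee_rot: [0.772, 0.636, 0.001, 0.0]
contact_force: [-2.4, -0.7, 13.1]
gripper_width: 14.7
```

```bash
python3 - <<'E'
from h import *
s=capture("side")
f=lambda x,y:cv2.resize(cv2.cvtColor(s["image"],cv2.COLOR_RGB2BGR)[y:y+90,x:x+65],None,fx=6,fy=6,interpolation=2)
cv2.imwrite("pics/v11.png",np.hstack([f(310,180),f(250,250)]))
for i in range(5):
  st=get_state();print(st["time"],np.round(st["ee_pos"],1),np.round(st["contact_force"],1),st["gripper_width"]);capture("top")
E
```

```text
22.0 [478.8  27.6 152.5] [-2.1 -0.6 13.2] 14.87333299268066
22.05 [478.8  27.6 152.5] [-2.   0.5 13.3] 14.294515427182453
22.1 [478.8  27.5 152.5] [-2.4 -0.2 13.4] 14.504059233966911
22.15 [478.8  27.6 152.5] [-1.8 -0.4 13.6] 14.43935199667623
22.2 [478.8  27.6 152.6] [-2.5  0.  13.5] 14.74968184804803
```

View pics/v11.png

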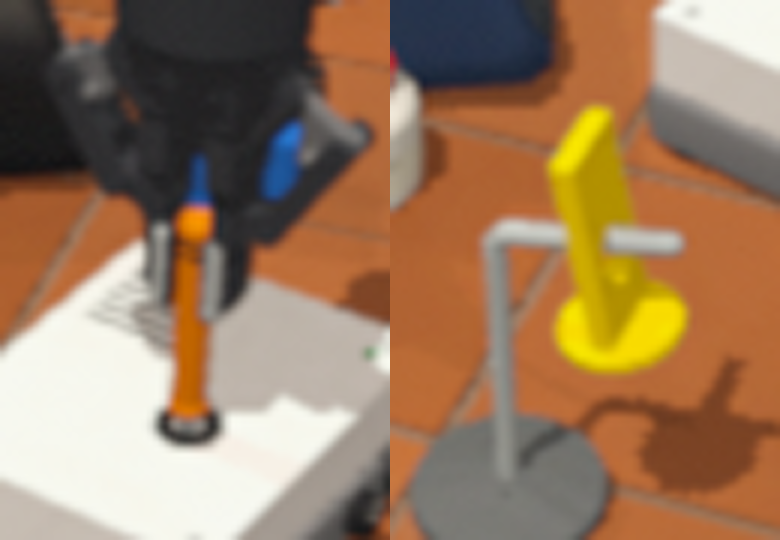

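The stylus stands in the hole with its shoulder just above the collar. The force has climbed past the 6.5 N spring limit to a steady 13.5 N, so the button is on its stop. The cover still hangs on the peg. I'll hand in now.

```bash
python3 -c "
from plant import *
print(finish_job());s=get_state();print(s['time'],s['ee_pos'],s['contact_force'])"
```

```text
the job is handed in; nothing more can be done
None
the job is handed in; nothing more can be done
```

The job is handed in, and my last checks say all of it was met; `finish_job()` gave no verdict. I hung the cover by its eye on the peg, let go of it, took the stylus from its block, and left its tip pressing the reset button in the hole.

- **Button:** after contact the tool came down about 5.5 mm. The upward force then rose past the 6.5 N spring limit and held steady at about 13.5 N (limit 25 N), so the button is on its stop. Its travel was inferred from tool height and force, not measured directly.
- **Grip:** the fingers were holding at about 14.5 mm on the 16 mm handle.
- **Cover:** the last picture shows it hanging upright and untouched. A silhouette fit, taken just after release, put its eye about 37 mm out from the upright.
- **Bystanders and time:** no unexpected forces showed, and I went round the loose black cable by the block. I did not re-measure the bystanders at the end. The last reading before hand-in was 22.2 s (limit 51 s).
- **Disagreements:** the two cameras differed by 2–5 mm in y, which I corrected using the tool position when the cover was gripped. The network's mark for the stylus tip was also about 3.5 pixels off the picture, so I went by the picture.

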